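# Point out the next sample and its place, then confirm

### The job

Show the overhead camera the next test: point down at the blue-lidded sample jar, then at the empty black cup on the translation stage, each time holding still for two seconds with the fingertips centred 1 to 4 cm above it and touching nothing. Then press the green key on the bench controller fully down, let go and move clear. Do not bring the fingertips down to any other jar, do not touch or move the jars or the stage, press no other key, and leave everything else in its place.

Things in the scene. Friction and masses are not known exactly. Their poses are not given: they have to be found in the camera images.
- cup_mouth (a point): centre of the open mouth of the empty black sample cup (44 mm across, 32 mm deep, walls 4 mm) on the carriage of the aluminium translation stage. The mouth lies 82 mm above the table. The stage base is 100 x 140 mm, fixed to the table, place and yaw vary; the carriage starts anywhere within 20 mm either way along the stage
- tray: low grey plastic tray, 190 x 190 x 16 mm, walls and floor 4 mm thick, fixed; origin at the centre of its underside. The four jars stand in it in two rows of two, about 85 mm apart; which jar is in which place varies
- controller: beige bench controller, 130 x 230 mm and 50 mm high, blue top face with a green display, fixed, place and yaw vary; origin at the centre of its underside. Three round spring keys (green, red, white) stand in a row on its top, 68 mm apart along its y axis, in any order
- go (a joint): travel of the green key in m: 0 up, 0.006 fully down; it starts to move at about 1.5 N, 5 N press it fully down, and it springs back when let go
- go_top (a point): centre of the top of the green key (cap 32 mm across) on the controller (moves down with it), 68 mm above the table when up; press straight down
- stop (a joint): travel of the red key in m: 0 up, 0.006 down; not to be pressed
- stop_top (a point): centre of the top of the red key
- hold (a joint): travel of the white key in m: 0 up, 0.006 down; not to be pressed
- hold_top (a point): centre of the top of the white key
- mouse: black computer mouse, 105 x 60 x 34 mm, loose, origin under its centre; a bystander
- beaker: glass beaker, 70 mm across, 90 mm high, loose, origin under its centre; a bystander
- weight: brass calibration weight with a knob, 40 mm across, 56 mm high, loose, origin under its centre; a bystander
- screwdriver: screwdriver with an orange handle lying on the table, loose, along its x axis; a bystander
- lid_blue (a point): centre of the top of the blue lid of a small glass sample jar (36 mm across, 55 mm high, loose, upright in the tray, 60 g); the lid top is 59 mm above the table
- lid_red (a point): centre of the top of the red lid of a small glass sample jar (36 mm across, 55 mm high, loose, upright in the tray, 60 g); the lid top is 59 mm above the table
- lid_yellow (a point): centre of the top of the yellow lid of a small glass sample jar (36 mm across, 55 mm high, loose, upright in the tray, 60 g); the lid top is 59 mm above the table
- lid_white (a point): centre of the top of the white lid of a small glass sample jar (36 mm across, 55 mm high, loose, upright in the tray, 60 g); the lid top is 59 mm above the table
- jar_blue: the blue-lidded sample jar itself; origin at the centre of its underside
- jar_red: the red-lidded sample jar itself; origin at the centre of its underside
- jar_yellow: the yellow-lidded sample jar itself; origin at the centre of its underside
- jar_white: the white-lidded sample jar itself; origin at the centre of its underside
- stage: the translation stage (base, carriage and cup); origin under the centre of its base, its carriage runs along its y axis
Mind the look-alikes: they are no part of the job. Leave any turquoise look-alike of the jar_yellow alone.

How it is judged:
By the outcome, as a careful person would: the job done as asked, in the order asked, and still so for the second after the job is handed in, with the robot touching nothing.
It also fails if it takes over 54 s, if anything falls off the work surface, if the arm or the gripper's body presses on something with over 40 N, if the wrist force passes 120 N, or if a joint passes its speed limit or range.

### The arm

A 6-joint arm with a two-finger parallel gripper is mounted at the origin on the work surface. World frame = base frame: x ahead of the robot, y to its left, z up, the work surface at z = 0. Lengths are in mm, angles in rad, forces in N, time in s.
With the tool pointing down it reaches from about 300 to 775 mm from the base axis. Payload 14.6 kg.
Tool frame: the origin (TCP) lies at the very end of the fingers, on their centre line; the grasp point (between the pads) lies 19 mm behind it (manip.grip_point_offset is the distance from the TCP to the grasp point, in mm); z points along the fingers, y is the line along which they close (so a half turn about z gives the same grasp; the last joint's range is limited). The gripper opens to 94 mm and grips with 3 to 60 N. Pads are 16 mm wide; open, the fingers measure 119 mm over their backs; the gripper's body (75 mm by 177 mm) begins 78 mm behind the grasp point.
Start: joints at [-1.335, 0.3, 1.521, -0, 1.321, -0.067], TCP at [164, -524.97, 168.546] pointing down, gripper open.
Joint ranges: [-3.03, 3.03], [-0.79, 2.21], [0.23, 2.52], [-1.04, 4.18], [0, 3.07], [-2.55, 2.55]. Speed limits (rad/s): [2.22, 2.22, 2.57, 3.14, 3.14, 3.14].

### API

Orientations are given as [roll, pitch, yaw] about the fixed x, y, z axes, in that order (R = Rz(yaw) Ry(pitch) Rx(roll)).
In Python, from cell import telemetry, eyes, manip gives the robot as it stands.
- The arm moves only by the tool play_rows, never from a script. Its arguments are lists of equal length, an entry for each row: "translation": the shift along the world's x, y, z in m, a list of three; "yaw": the turn about the world's z in rad. A call has 1 to 12 rows; each row is the pose to reach, as a shift and turn from the pose commanded when the call began; what a row does not reach only later rows make up. A row lasts 1/8 s, in which the tool goes at most 62.5 mm and 10.7 degrees, less where a joint would pass 70% of its speed; a pose out of reach is approached as far as the arm can. A call with a gripper value outside its range is refused whole. "hand" is the opening, from 0 (shut) to 1 (fully open), set as the call begins (left out, the last holds). The fingers move at their own pace and stop on an object; "force" is the grip in N (left out, the last holds). Time passes only in rows, so rows that repeat a pose let the fingers close. It gives the time, the measured TCP pose, the force, the opening and the grip force at its end, in the units of the state.
- telemetry.read_state(): the state, without advancing time (a new reading comes with each control period).
- eyes.camera(name): name is "scene" or "top" or "wrist"; returns a dict with "pixels" (480x640x3 uint8, red, green, blue), "fx", "fy", "cx", "cy" (pixels), "cam_to_world" (4x4, takes a point from camera to world coordinates); the wrist camera has in their place "T_tool_cam" (4x4, takes a point from camera to tool coordinates, whose origin is the TCP and whose axes are the flange's). Camera axes: x right, y up, looking along -z (the intrinsics and any distortion apply to the point x, -y, -z); pixel columns grow to the right and rows downward; lengths in mm; the calibration is good to about 2 mm. A picture is of the moment at which its call begins: read the wrist's pose just before it. There is no depth.
- manip.sign_off(): hands the job in; it is judged then, once.
The state is a dict: "clock": time; "joints": joint angles; "qd": joint speeds; "effort": joint torques, N m; "eef_pos": TCP position; "eef_rot": TCP orientation; "wrist_force": force on the tool from outside, world axes, zero at the start; "moment": the same for the moment, N m; "finger_gap": finger opening in mm; "finger_force": force on a finger pad.
Only numpy, scipy, OpenCV 4.12 (cv2) and the standard library are available. Lean on these libraries where they do the work, as an engineer would, in place of code of your own. Each camera call takes 0.05 s, during which the arm holds its last target. There are 200 camera calls.

## Working session

There is one attempt and no reset: what is moved stays moved. The work goes in short steps, Python scripts to look and compute and a tool call to move; the robot and the scene stay as the last step left them, time stands still between calls to the robot, and variables do not carry over. Pictures are saved under pics/ and viewed, at most 10 in all, crops included, and the job is handed in when it is done.

Besides the shell and the picture viewer there is one more tool, called after "Emit:" by a JSON object that holds its "op" and its "data". play_rows: Moves the arm, as the interface text tells. Its arguments: {"type":"object","properties":{"translation":{"type":"array","items":{"type":"array","items":{"type":"number"}}},"yaw":{"type":"array","items":{"type":"number"}},"hand":{"type":"number"},"force":{"type":"number"}},"required":["translation","yaw"]}

```bash
mkdir -p pics; cat > h.py <<'E'
import numpy as np, cv2
from cell import telemetry, eyes, manip
def ray(c,u,v,z,M=None):
    M=np.array(c["cam_to_world"]) if M is None else M
    d=M[:3,:3]@np.array([(u-c["cx"])/c["fx"],-(v-c["cy"])/c["fy"],-1]); o=M[:3,3]
    return o+d*(z-o[2])/d[2]
E
python3 - <<'E'
from h import *
for n in("top","scene"):
    c=eyes.camera(n); cv2.imwrite(f"pics/{n}1.png",c["pixels"][:,:,::-1]); print({k:v for k,v in c.items() if k!="pixels"})
print(telemetry.read_state())
E
```

```text
{'fx': 520.2273705193751, 'fy': 520.2273705193751, 'cx': 310.77528320917446, 'cy': 235.24463835564023, 'cam_to_world': array([[ 3.70163071e-03,  9.77362053e-01, -2.11541286e-01,
         3.49427162e+02],
       [-9.99976514e-01,  4.83799102e-03,  4.85449004e-03,
         3.68268856e+01],
       [ 5.76802919e-03,  2.11518348e-01,  9.77357007e-01,
         1.18543917e+03],
       [ 0.00000000e+00,  0.00000000e+00,  0.00000000e+00,
         1.00000000e+00]])}
{'fx': 520.4489007733391, 'fy': 520.4489007733391, 'cx': 319.5917365522214, 'cy': 244.93964575924818, 'cam_to_world': array([[-6.19200347e-01, -4.79636836e-01,  6.21722957e-01,
         1.22389769e+03],
       [ 7.84956844e-01, -3.57089149e-01,  5.06290523e-01,
         5.80294775e+02],
       [-2.08250628e-02,  8.01520958e-01,  5.97603942e-01,
         7.02739778e+02],
       [ 0.00000000e+00,  0.00000000e+00,  0.00000000e+00,
         1.00000000e+00]])}
{'clock': 0.1, 'joints': array([-1.33462818e+00,  3.00421035e-01,  1.52151458e+00,  1.42042606e-05,
        1.32066471e+00, -6.65833274e-02]), 'qd': array([ 0.00011877, -0.00065413, -0.00076637, -0.0002966 , -0.00098204,
       -0.00061733]), 'effort': array([ 1.16204894e-03, -5.32641149e+01, -3.53284550e+01,  7.09366612e-02,
        2.34847638e-02, -6.78352649e-05]), 'eef_pos': array([ 163.92985295, -524.72775935,  168.04193152]), 'eef_rot': array([-3.14058813e+00, -8.07728549e-05,  3.02747907e-01]), 'wrist_force': array([ 0.80258631, -0.38337074,  0.22225779]), 'moment': array([-0.01234868,  0.04059631, -0.01222832]), 'finger_force': 0.0, 'finger_gap': 93.82010754067946}
```

View pics/top1.png

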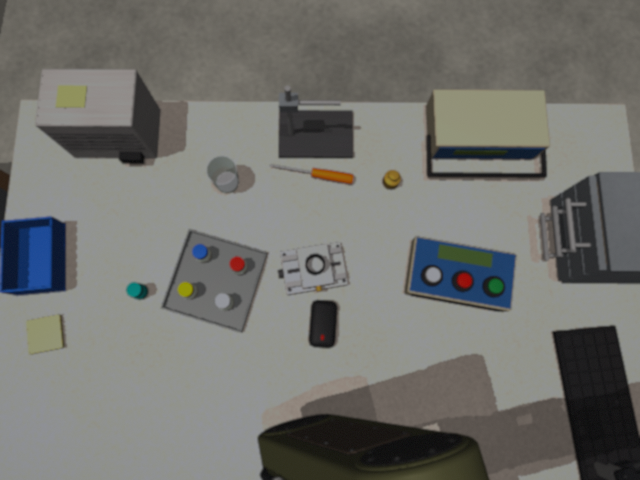

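View pics/scene1.png

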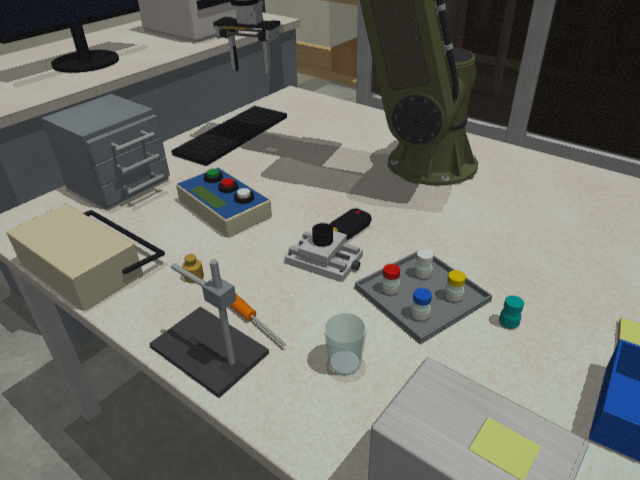

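Top view: blue lid about (200,252), with the other lids red (238,265), yellow (187,290) and white (223,301). The turquoise look-alike stands outside the tray at (137,290). The cup mouth is at (316,264), and the keys are white (433,274), red (464,280) and green (495,286). The blue-lidded jar in the tray is the only one that fits; I'll confirm it in an enlarged crop.

```bash
python3 - <<'E'
from h import *
c=eyes.camera("top"); s=eyes.camera("scene")
im=c["pixels"][:,:,::-1]
a=cv2.resize(im[235:315,160:360],None,fx=4,fy=4,interpolation=2); b=cv2.resize(im[235:305,400:530],None,fx=4,fy=4,interpolation=2)
o=np.zeros((600,800,3),np.uint8); o[:320]=a; o[320:,:520]=b
cv2.imwrite("pics/crop1.png",o)
for n,p,q,z in (("blue",(200,252),(422,297),59),("red",(238,265),(392,271),59),("yel",(187,290),(457,278),59),("wh",(223,301),(425,257),59),("cup",(316,264),(322,231),82),("go",(495,286),(213,173),68),("stop",(464,280),(228,183),68),("hold",(433,274),(244,192),68)):
    print(n,ray(c,*p,z).round(),ray(s,*q,z).round())
E
```

```text
blue [554. 275.  59.] [567. 282.  59.]
red [526. 190.  59.] [537. 199.  59.]
yel [471. 299.  59.] [481. 308.  59.]
wh [447. 220.  59.] [460. 229.  59.]
cup [525.  20.  82.] [537.  29.  82.]
go [ 481. -366.   68.] [ 486. -362.   68.]
stop [ 494. -300.   68.] [ 498. -294.   68.]
hold [ 507. -234.   68.] [ 506. -232.   68.]
```

View pics/crop1.png

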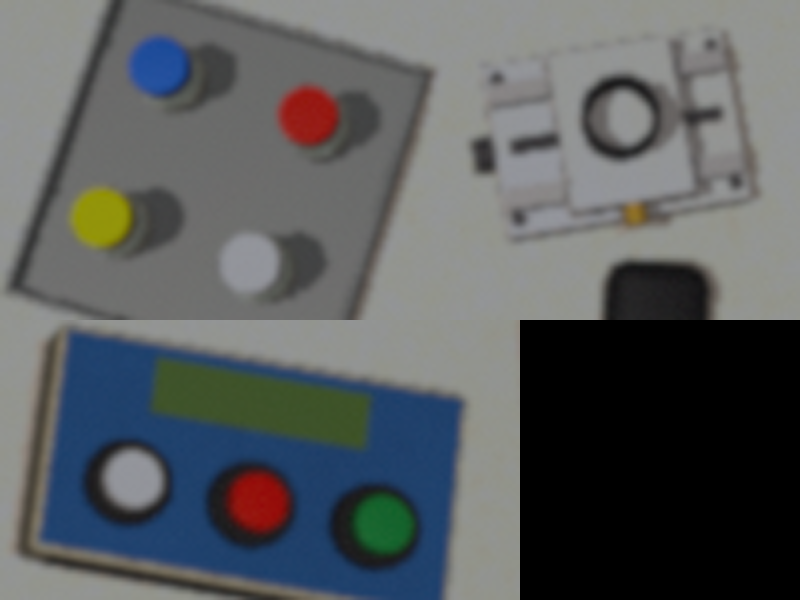

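The crop confirms it: blue lid at (200,251.5), cup mouth at (315,264), green key at (496,286). The top camera gives blue (555,275), cup (525,21) and go (481,-367). Lid spacing is about 87 mm and key spacing 67 mm, both as given. I'll shut the fingers and travel high.

Emit:
{"op": "play_rows", "data": {"translation": [[0.01,0.02,0],[0.03,0.06,0],[0.05,0.1,0.01],[0.07,0.14,0.01],[0.09,0.18,0.01],[0.11,0.22,0.01],[0.13,0.26,0.01],[0.15,0.3,0.01],[0.17,0.34,0.01],[0.19,0.38,0.01],[0.21,0.42,0.01],[0.23,0.46,0.01]], "yaw": [0,0,0,0,0,0,0,0,0,0,0,0], "hand": 0}}

```text
clock: 1.7
eef_pos: [394.4, -63.5, 178.6]
eef_rot: [3.141, -0.0, 0.303]
wrist_force: [0.3, -0.7, 0.4]
finger_gap: 0.5
finger_force: 0.0
```

Emit:
{"op": "play_rows", "data": {"translation": [[0.018,0.04,0],[0.036,0.08,0],[0.054,0.12,0],[0.072,0.16,0],[0.09,0.2,0],[0.108,0.24,0],[0.126,0.28,0],[0.142,0.31,0],[0.154,0.33,0],[0.16,0.34,0],[0.16,0.34,0],[0.16,0.34,0]], "yaw": [0,0,0,0,0,0,0,0,0,0,0,0]}}

```text
clock: 3.2
eef_pos: [553.8, 274.3, 178.7]
eef_rot: [3.141, 0.0, 0.302]
wrist_force: [-0.3, -0.1, -0.4]
finger_gap: 0.4
finger_force: 0.0
```

```bash
cat >> h.py <<'E'
from scipy.spatial.transform import Rotation as Ro
def wrist(name):
    s=telemetry.read_state(); c=eyes.camera("wrist"); T=np.eye(4)
    T[:3,:3]=Ro.from_euler("xyz",s["eef_rot"]).as_matrix(); T[:3,3]=s["eef_pos"]
    cv2.imwrite(name,c["pixels"][:,:,::-1]); return s,c,T@np.array(c["T_tool_cam"])
def blob(c,lo,hi):
    h=cv2.cvtColor(c["pixels"],cv2.COLOR_RGB2HSV); m=cv2.inRange(h,lo,hi)
    n,l,st,ce=cv2.connectedComponentsWithStats(m); i=1+st[1:,4].argmax(); return ce[i],st[i]
E
python3 - <<'E'
from h import *
s,c,M=wrist("pics/w1.png"); print(s["eef_pos"],s["eef_rot"],s["finger_gap"],s["clock"],M.round(2))
p,st=blob(c,(105,120,60),(125,255,255)); print(p,st,ray(c,*p,59,M))
E
```

```text
[553.82095705 274.34490126 178.66116366] [3.14148772e+00 5.18638290e-05 3.02286197e-01] 0.43778956312218564 3.2 [[ 3.0000e-01  9.2000e-01  2.6000e-01  6.2714e+02]
 [-9.5000e-01  2.9000e-01  8.0000e-02  2.9767e+02]
 [-0.0000e+00 -2.7000e-01  9.6000e-01  3.9502e+02]
 [ 0.0000e+00  0.0000e+00  0.0000e+00  1.0000e+00]]
[ 19.57824934 149.2648099 ] [   0   44   34  158 2262] [538.94425597 562.46822307  59.        ]
```

View pics/w1.png

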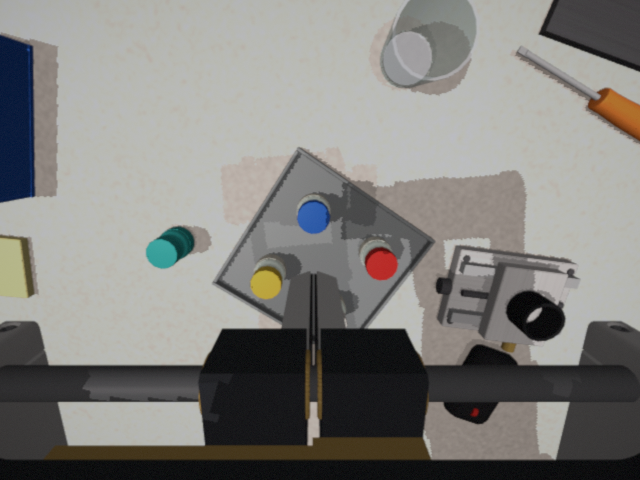

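The wrist view shows the blue lid at (313,217), ahead of the fingertips (314,275); red at (381,264), yellow at (266,284) and the cup mouth near (536,316).

```bash
python3 - <<'E'
from h import *
s,c,M=wrist("pics/w2.png")
for p,z in (((313,217),59),((381,264),59),((266,284),59),((536,316),82)): print(ray(c,*p,z,M).round(1))
E
```

```text
[559.4 277.   59. ]
[532.9 194.7  59. ]
[475.6 302.9  59. ]
[533.7  32.8  82. ]
```

Both agree within 4 mm. I'm moving to (557,276) and descending to 25 mm above the lid.

Emit:
{"op": "play_rows", "data": {"translation": [[0.003,0.002,-0.01],[0.003,0.002,-0.03],[0.003,0.002,-0.05],[0.003,0.002,-0.07],[0.003,0.002,-0.085],[0.003,0.002,-0.094],[0.003,0.002,-0.094],[0.003,0.002,-0.094],[0.003,0.002,-0.094],[0.003,0.002,-0.094],[0.003,0.002,-0.094],[0.003,0.002,-0.094]], "yaw": [0,0,0,0,0,0,0,0,0,0,0,0]}}

```text
clock: 4.8
eef_pos: [557.0, 277.0, 84.6]
eef_rot: [-3.142, -0.0, 0.303]
wrist_force: [-0.5, 0.1, 0.1]
finger_gap: 0.5
finger_force: 0.0
```

```bash
python3 - <<'E'
from h import *
s,c,M=wrist("pics/w3.png"); print(s["eef_pos"],s["clock"])
t=eyes.camera("top"); a=t["pixels"][180:330,130:330,::-1]
a=cv2.resize(a,(400,300),interpolation=2); b=cv2.resize(c["pixels"][120:420,120:520,::-1],(400,300))
cv2.imwrite("pics/c3.png",np.hstack([a,b]))
E
```

```text
[557.02114664 277.02682171  84.59109685] 4.8
```

View pics/c3.png

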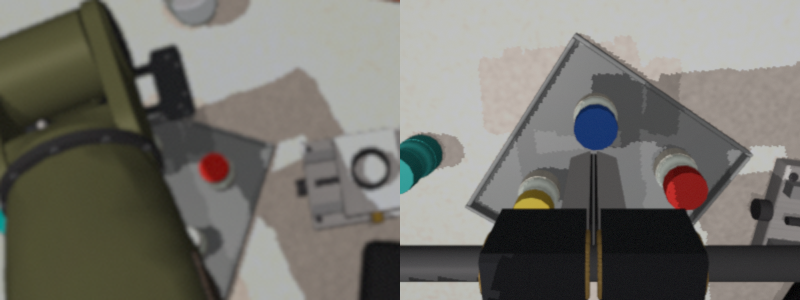

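The tips (314,273) hover just in front of the blue lid's image centre (316,247). A quick numeric check follows before the hold.

```bash
python3 - <<'E'
from h import *
s,c,M=wrist("pics/w4.png")
print(s["eef_pos"],ray(c,316,247,59,M).round(1),ray(c,314,273,84.6,M).round(1))
E
```

```text
[556.98341005 277.032827    84.52674116] [560.6 276.6  59. ] [550.1 274.9  84.6]
```

```bash
python3 - <<'E'
from h import *
s,c,M=wrist("pics/w5.png"); print([k for k in c], np.array(c["T_tool_cam"]).round(3), c["fx"],c["cx"],c["cy"])
def pr(P):
    q=np.linalg.inv(M)@np.r_[P,1]; return c["cx"]-c["fx"]*q[0]/q[2], c["cy"]+c["fy"]*q[1]/q[2]
e=s["eef_pos"]; print(pr(e))
a=cv2.resize(c["pixels"][200:350,235:395,::-1],None,fx=4,fy=4,interpolation=2)
u,v=pr(e); cv2.drawMarker(a,(int((u-235)*4),int((v-200)*4)),(0,255,0)); cv2.imwrite("pics/c5.png",a)
E
```

```text
['pixels', 'fx', 'fy', 'cx', 'cy', 'T_tool_cam'] [[ 0.00000e+00  9.63000e-01  2.68000e-01  7.69300e+01]
 [ 1.00000e+00 -0.00000e+00  1.00000e-03 -4.12000e-01]
 [ 1.00000e-03  2.68000e-01 -9.63000e-01 -2.16365e+02]
 [ 0.00000e+00  0.00000e+00  0.00000e+00  1.00000e+00]] 342.72216033274157 313.1278532126306 238.7327063799544
(np.float64(314.07103718794383), np.float64(262.9264185922196))
```

View pics/c5.png

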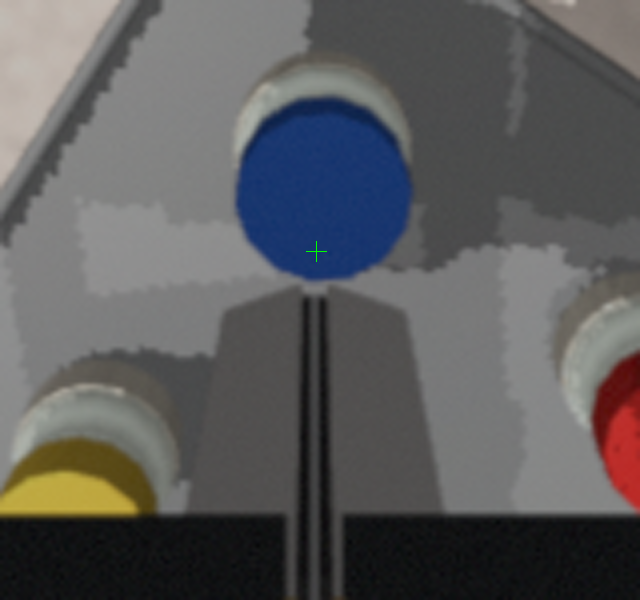

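The wrist and scene cameras put the lid 4–8 mm further out in x than the top camera does, so I'll shift +4 mm in x and hold for 3 s.

Emit:
{"op": "play_rows", "data": {"translation": [[0.002,0,0],[0.004,0,0],[0.004,0,0],[0.004,0,0],[0.004,0,0],[0.004,0,0],[0.004,0,0],[0.004,0,0],[0.004,0,0],[0.004,0,0],[0.004,0,0],[0.004,0,0]], "yaw": [0,0,0,0,0,0,0,0,0,0,0,0]}}

```text
clock: 6.5
eef_pos: [561.0, 277.0, 84.5]
eef_rot: [-3.142, -0.0, 0.303]
wrist_force: [0.3, -0.1, -0.2]
finger_gap: 0.3
finger_force: 0.0
```

Emit:
{"op": "play_rows", "data": {"translation": [[0,0,0],[0,0,0],[0,0,0],[0,0,0],[0,0,0],[0,0,0],[0,0,0],[0,0,0],[0,0,0],[0,0,0],[0,0,0],[0,0,0]], "yaw": [0,0,0,0,0,0,0,0,0,0,0,0]}}

```text
clock: 8.0
eef_pos: [561.0, 277.0, 84.5]
eef_rot: [-3.142, 0.0, 0.303]
wrist_force: [-0.7, -0.1, -0.5]
finger_gap: 0.6
finger_force: 0.0
```

Emit:
{"op": "play_rows", "data": {"translation": [[0,0,0.02],[0,0,0.05],[0,0,0.08],[0,-0.01,0.1],[-0.005,-0.045,0.1],[-0.01,-0.085,0.1],[-0.015,-0.125,0.1],[-0.02,-0.165,0.1],[-0.025,-0.205,0.1],[-0.03,-0.235,0.1],[-0.032,-0.25,0.1],[-0.032,-0.25,0.1]], "yaw": [0,0,0,0,0,0,0,0,0,0,0,0]}}

```text
clock: 9.5
eef_pos: [528.9, 26.5, 184.5]
eef_rot: [-3.141, 0.0, 0.302]
wrist_force: [1.4, -0.1, -0.1]
finger_gap: 0.4
finger_force: 0.0
```

```bash
python3 - <<'E'
from h import *
s,c,M=wrist("pics/w6.png"); print(s["eef_pos"],s["clock"])
np.save("M6.npy",M)
cv2.imwrite("pics/c6.png",cv2.resize(c["pixels"][140:340,210:430,::-1],None,fx=3,fy=3,interpolation=2)[:600])
E
```

```text
[528.94594586  26.53436703 184.50709824] 9.5
```

View pics/c6.png

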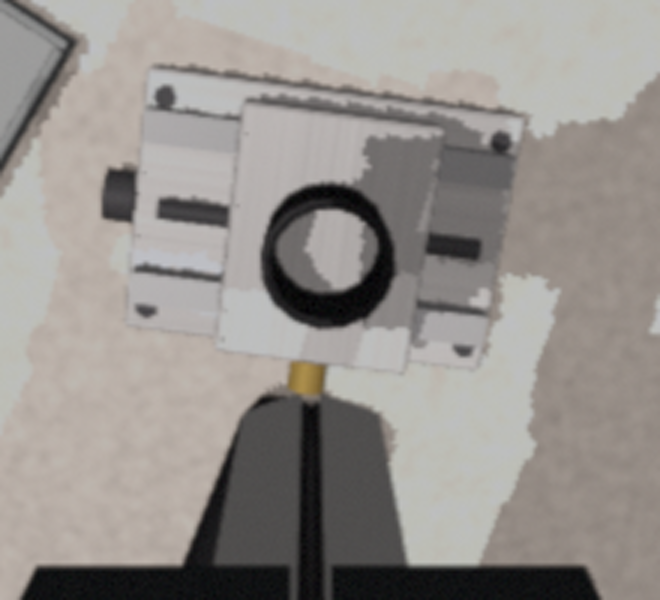

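The wrist view shows the cup rim centred at crop (328,263), which is full-image (319.3,227.7).

```bash
python3 - <<'E'
from h import *
s,c,M=wrist("pics/w7.png")
print(ray(c,319.3,227.7,82,M).round(1)); t=eyes.camera("top"); print(ray(t,315.3,264,82).round(1), 44*c["fx"]/(M[2,3]-82))
E
```

```text
[529.8  22.1  82. ]
[525.2  21.4  82. ] 47.289596438708266
```

The two cameras agree to within 5 mm. I'm moving to (528.5,22) at z 107, 25 mm above the mouth, to hold.

Emit:
{"op": "play_rows", "data": {"translation": [[0,-0.004,-0.01],[0,-0.005,-0.03],[0,-0.005,-0.05],[0,-0.005,-0.068],[0,-0.005,-0.077],[0,-0.005,-0.077],[0,-0.005,-0.077],[0,-0.005,-0.077],[0,-0.005,-0.077],[0,-0.005,-0.077],[0,-0.005,-0.077],[0,-0.005,-0.077]], "yaw": [0,0,0,0,0,0,0,0,0,0,0,0]}}

```text
clock: 11.15
eef_pos: [529.0, 22.0, 107.5]
eef_rot: [3.142, 0.0, 0.303]
wrist_force: [-0.2, -0.5, -0.1]
finger_gap: 0.4
finger_force: 0.0
```

Emit:
{"op": "play_rows", "data": {"translation": [[0,0,0],[0,0,0],[0,0,0],[0,0,0],[0,0,0],[0,0,0],[0,0,0],[0,0,0],[0,0,0],[0,0,0],[0,0,0],[0,0,0]], "yaw": [0,0,0,0,0,0,0,0,0,0,0,0]}}

```text
clock: 12.65
eef_pos: [529.0, 22.0, 107.6]
eef_rot: [3.142, -0.0, 0.303]
wrist_force: [0.1, 0.1, 0.3]
finger_gap: 0.5
finger_force: 0.0
```

Emit:
{"op": "play_rows", "data": {"translation": [[0,0,0],[0,0,0],[0,0,0],[0,0,0],[0,0,0],[0,0,0],[0,0,0.02],[0,0,0.04],[0,0,0.06],[0,-0.02,0.07],[-0.005,-0.06,0.07],[-0.01,-0.1,0.07]], "yaw": [0,0,0,0,0,0,0,0,0,0,0,0]}}

```text
clock: 14.15
eef_pos: [518.8, -78.9, 177.7]
eef_rot: [3.141, -0.0, 0.303]
wrist_force: [1.2, -1.1, -0.2]
finger_gap: 0.4
finger_force: 0.0
```

Emit:
{"op": "play_rows", "data": {"translation": [[-0.005,-0.04,0],[-0.01,-0.08,0],[-0.015,-0.12,0],[-0.02,-0.16,0],[-0.025,-0.2,0],[-0.03,-0.24,0],[-0.034,-0.27,0],[-0.035,-0.285,0],[-0.035,-0.288,0],[-0.035,-0.288,0],[-0.035,-0.288,0],[-0.035,-0.288,0]], "yaw": [0,0,0,0,0,0,0,0,0,0,0,0]}}

```text
clock: 15.65
eef_pos: [484.2, -365.4, 177.7]
eef_rot: [3.141, -0.0, 0.304]
wrist_force: [0.4, -0.2, -0.3]
finger_gap: 0.6
finger_force: 0.0
```

```bash
python3 - <<'E'
from h import *
s,c,M=wrist("pics/w8.png"); print(s["eef_pos"],s["clock"])
p,st=blob(c,(50,130,40),(85,255,255)); print(p,st,ray(c,*p,68,M).round(1))
t=eyes.camera("top"); print(ray(t,496,286,68).round(1))
cv2.imwrite("pics/c8.png",cv2.resize(c["pixels"][140:340,210:430,::-1],None,fx=3,fy=3,interpolation=2)[:600])
E
```

```text
[ 484.2256681  -365.42007675  177.73185088] 15.65
[316.63080685 225.92542787] [301 210  32  33 818] [ 484.3 -368.2   68. ]
[ 481.3 -368.6   68. ]
```

View pics/c8.png

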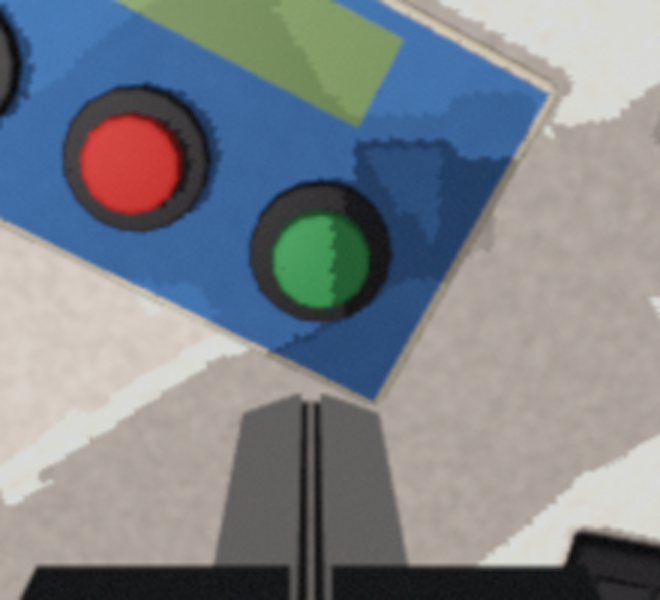

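The crop shows the green key at (316.6,225.9), with red well to the left. Wrist and top agree on (483.5,-368.4). I'll go down to just above it, then press slowly.

Emit:
{"op": "play_rows", "data": {"translation": [[0,-0.003,-0.01],[0,-0.003,-0.03],[0,-0.003,-0.05],[0,-0.003,-0.07],[0,-0.003,-0.085],[0,-0.003,-0.095],[0,-0.003,-0.1],[0,-0.003,-0.1]], "yaw": [0,0,0,0,0,0,0,0]}}

```text
clock: 16.75
eef_pos: [484.0, -369.0, 77.6]
eef_rot: [3.142, -0.0, 0.303]
wrist_force: [-0.5, 0.2, 0.6]
finger_gap: 0.6
finger_force: 0.0
```

Emit:
{"op": "play_rows", "data": {"translation": [[0,0,-0.003],[0,0,-0.006],[0,0,-0.009],[0,0,-0.011],[0,0,-0.013],[0,0,-0.014],[0,0,-0.014],[0,0,-0.014]], "yaw": [0,0,0,0,0,0,0,0]}}

```text
clock: 17.75
eef_pos: [484.0, -369.0, 63.6]
eef_rot: [3.142, -0.0, 0.303]
wrist_force: [0.3, -0.3, 0.4]
finger_gap: 0.6
finger_force: 0.0
```

No contact force yet, so I'll continue in small steps.

Emit:
{"op": "play_rows", "data": {"translation": [[0,0,-0.001],[0,0,-0.002],[0,0,-0.002],[0,0,-0.002]], "yaw": [0,0,0,0]}}

```text
clock: 18.25
eef_pos: [484.0, -369.0, 61.5]
eef_rot: [-3.142, 0.0, 0.303]
wrist_force: [1.3, -0.0, -0.9]
finger_gap: 0.2
finger_force: 0.0
```

```bash
python3 - <<'E'
from h import *
s,c,M=wrist("pics/w9.png"); print(s["eef_pos"],s["wrist_force"])
w=c["pixels"][150:350,210:430,::-1]; k=eyes.camera("scene")["pixels"][120:240,150:282,::-1]
cv2.imwrite("pics/c9.png",np.hstack([cv2.resize(w,(400,364)),cv2.resize(k,(400,364),interpolation=2)]))
E
```

```text
[ 483.99760106 -368.95361428   61.53946592] [ 1.33206758 -0.04763403 -0.8565985 ]
```

View pics/c9.png

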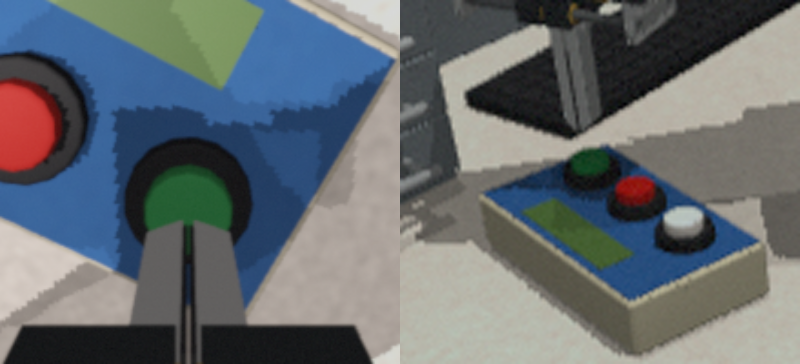

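The scene view shows the fingertips (crop 578,135) still above the key (crop 590,160) and not touching it, even though the TCP reads 61.5 mm. I'll triangulate the real tip.

```bash
python3 - <<'E'
from h import *
s,c,M=wrist("pics/w10.png"); k=eyes.camera("scene")
def lin(c,u,v,M): 
    a=ray(c,u,v,0,M); o=M[:3,3]; return o,(a-o)/np.linalg.norm(a-o)
def tri(p,q):
    o1,d1=lin(c,*p,M); o2,d2=lin(k,*q,np.array(k["cam_to_world"]))
    t=np.linalg.lstsq(np.c_[d1,-d2],o2-o1,rcond=None)[0]; a,b=o1+t[0]*d1,o2+t[1]*d2; return a.round(1),b.round(1)
print("tip",tri((314.5,271),(208.7,164.5)))
print("key",tri((210+188*.55,150+205*.55),(212.7,173)))
def pr(c,M,P):
    q=np.linalg.inv(M)@np.r_[P,1]; return (c["cx"]-c["fx"]*q[0]/q[2]).round(1),(c["cy"]+c["fy"]*q[1]/q[2]).round(1)
e=s["eef_pos"]; print("TCP in wrist,scene",pr(c,M,e),pr(k,np.array(k["cam_to_world"]),e))
print(s["finger_gap"],manip.grip_point_offset)
E
```

```text
tip (array([ 489.8, -367.4,   92.4]), array([ 490.3, -367.7,   92.3]))
key (array([ 485. , -368.2,   64.6]), array([ 482.8, -366.9,   65.2]))
TCP in wrist,scene (np.float64(314.1), np.float64(262.9)) (np.float64(212.0), np.float64(174.2))
0.6602751973688786 18.8
```

The real tip is at z≈92, about 30 mm above the reported TCP, while x and y agree. So the shut fingers end short of the TCP, and my hovers were really about 55 mm up. I'll raise the arm and open the hand to see whether the open tips reach the TCP.

Emit:
{"op": "play_rows", "data": {"translation": [[0,0,0.02],[0,0,0.05],[0,0,0.08],[0,0,0.1],[0,0,0.1],[0,0,0.1],[0,0,0.1],[0,0,0.1]], "yaw": [0,0,0,0,0,0,0,0], "hand": 1}}

```text
clock: 19.45
eef_pos: [483.8, -368.8, 160.9]
eef_rot: [-3.141, 0.001, 0.303]
wrist_force: [0.3, -0.0, -0.2]
finger_gap: 77.0
finger_force: 0.0
```

```bash
python3 - <<'E'
from h import *
s,c,M=wrist("pics/w11.png"); k=eyes.camera("scene"); K=np.array(k["cam_to_world"])
def pr(c,M,P):
    q=np.linalg.inv(M)@np.r_[P,1]; return (c["cx"]-c["fx"]*q[0]/q[2]).round(1),(c["cy"]+c["fy"]*q[1]/q[2]).round(1)
R=Ro.from_euler("xyz",s["eef_rot"]).as_matrix()
a=cv2.resize(k["pixels"][60:210,110:310,::-1],(400,300),interpolation=2); b=cv2.resize(c["pixels"][::,::,::-1],(400,300))
for y in (-47,0,47):
  for z in (0,-30):
    P=s["eef_pos"]+R@np.array([0,y,z]); u,v=pr(k,K,P); col=(0,255,0) if z==0 else (0,0,255)
    cv2.drawMarker(a,(int((u-110)*2),int((v-60)*2)),col,0,8); u,v=pr(c,M,P); cv2.drawMarker(b,(int(u*.625),int(v*.625)),col,0,8)
cv2.imwrite("pics/c11.png",np.hstack([a,b])); print(s["eef_pos"],s["clock"],s["finger_gap"])
E
```

```text
[ 483.84823626 -368.81304198  160.85610769] 19.45 76.96315736196695
```

View pics/c11.png

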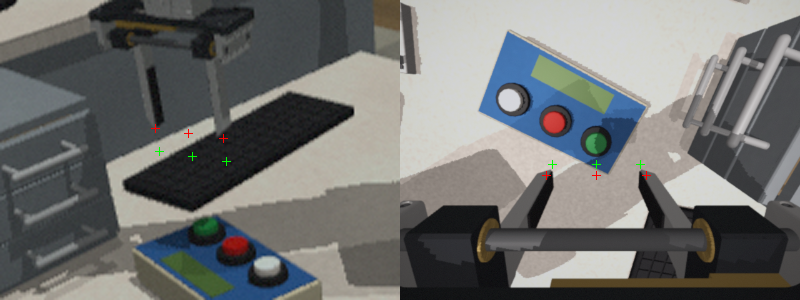

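Open or shut, the finger ends sit at the red markers, 30 mm short of the reported TCP, so real tip height is TCP z + 30 (the wrist camera and x,y are fine). Nothing has been touched or pressed, so I'll redo both pointings at the true height, starting with blue at TCP z 53, which puts the tips 24 mm above the lid.

Emit:
{"op": "play_rows", "data": {"translation": [[0.002,0.02,0],[0.007,0.06,0],[0.012,0.105,0],[0.017,0.15,0],[0.022,0.195,0],[0.027,0.24,0],[0.032,0.285,0],[0.038,0.33,0],[0.044,0.375,0],[0.05,0.42,0],[0.055,0.465,0],[0.06,0.51,0]], "yaw": [0,0,0,0,0,0,0,0,0,0,0,0], "hand": 0}}

```text
clock: 21.05
eef_pos: [543.2, 143.5, 161.7]
eef_rot: [-3.141, -0.0, 0.303]
wrist_force: [0.8, -0.6, 0.8]
finger_gap: 0.4
finger_force: 0.0
```

Emit:
{"op": "play_rows", "data": {"translation": [[0.006,0.045,0],[0.011,0.09,0],[0.015,0.12,0],[0.016,0.136,0],[0.016,0.136,-0.01],[0.016,0.136,-0.035],[0.016,0.136,-0.06],[0.016,0.136,-0.085],[0.016,0.136,-0.1],[0.016,0.136,-0.108],[0.016,0.136,-0.108],[0.016,0.136,-0.108]], "yaw": [0,0,0,0,0,0,0,0,0,0,0,0]}}

```text
clock: 22.55
eef_pos: [560.4, 277.1, 54.4]
eef_rot: [-3.141, -0.001, 0.303]
wrist_force: [-0.2, -0.6, 0.1]
finger_gap: 0.7
finger_force: 0.0
```

```bash
python3 - <<'E'
from h import *
s,c,M=wrist("pics/w12.png"); k=eyes.camera("scene"); print(s["eef_pos"],s["clock"])
a=cv2.resize(k["pixels"][205:355,330:530,::-1],(400,300),interpolation=2); b=cv2.resize(c["pixels"][180:330,215:415,::-1],(400,300))
cv2.imwrite("pics/c12.png",np.hstack([a,b]))
E
```

```text
[560.37685449 277.13260585  54.38312632] 22.55
```

View pics/c12.png

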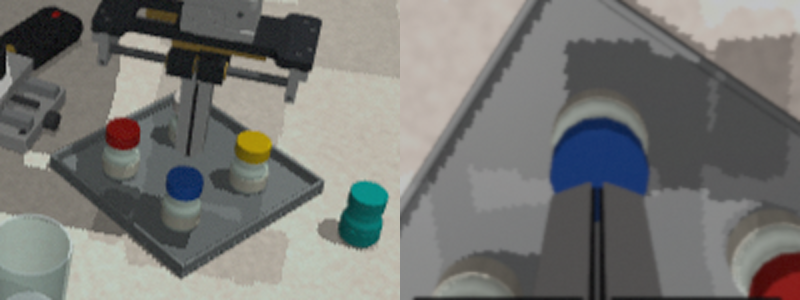

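The tips sit centred about 20–25 mm above the blue lid (scene tip at (424,283), lid top at (422,292)) with a clear gap. That was my last picture, and at 11 views I'm one over the limit of 10. I'll hold, then go to the cup at TCP z 77, which puts the tips 25 mm above the mouth.

Emit:
{"op": "play_rows", "data": {"translation": [[0,0,0],[0,0,0],[0,0,0],[0,0,0],[0,0,0],[0,0,0],[0,0,0],[0,0,0],[0,0,0],[0,0,0],[0,0,0],[0,0,0]], "yaw": [0,0,0,0,0,0,0,0,0,0,0,0]}}

```text
clock: 24.15
eef_pos: [560.0, 277.0, 53.6]
eef_rot: [3.142, 0.0, 0.303]
wrist_force: [-0.3, -0.0, -0.1]
finger_gap: 0.1
finger_force: 0.0
```

Emit:
{"op": "play_rows", "data": {"translation": [[0,0,0],[0,0,0],[0,0,0],[0,0,0],[0,0,0],[0,0,0],[0,0,0],[0,0,0],[0,0,0.02],[0,0,0.05],[0,0,0.08],[0,0,0.1]], "yaw": [0,0,0,0,0,0,0,0,0,0,0,0]}}

```text
clock: 25.65
eef_pos: [560.2, 277.2, 155.2]
eef_rot: [-3.141, -0.001, 0.303]
wrist_force: [0.0, -0.0, -0.6]
finger_gap: 0.5
finger_force: 0.0
```

Emit:
{"op": "play_rows", "data": {"translation": [[-0.003,-0.03,0],[-0.008,-0.07,0],[-0.013,-0.11,0],[-0.018,-0.15,0],[-0.023,-0.19,0],[-0.028,-0.225,0],[-0.03,-0.245,0],[-0.031,-0.255,0],[-0.031,-0.255,-0.02],[-0.031,-0.255,-0.045],[-0.031,-0.255,-0.065],[-0.031,-0.255,-0.077]], "yaw": [0,0,0,0,0,0,0,0,0,0,0,0]}}

```text
clock: 27.15
eef_pos: [528.8, 22.4, 75.7]
eef_rot: [-3.141, 0.001, 0.303]
wrist_force: [0.3, -0.6, 0.5]
finger_gap: 0.6
finger_force: 0.0
```

Emit:
{"op": "play_rows", "data": {"translation": [[0,0,0],[0,0,0],[0,0,0],[0,0,0],[0,0,0],[0,0,0],[0,0,0],[0,0,0],[0,0,0],[0,0,0],[0,0,0],[0,0,0]], "yaw": [0,0,0,0,0,0,0,0,0,0,0,0]}}

```text
clock: 28.65
eef_pos: [529.0, 22.0, 76.5]
eef_rot: [-3.142, 0.0, 0.303]
wrist_force: [0.2, -0.6, -0.1]
finger_gap: 0.4
finger_force: 0.0
```

Emit:
{"op": "play_rows", "data": {"translation": [[0,0,0],[0,0,0],[0,0,0],[0,0,0],[0,0,0],[0,0,0],[0,0,0],[0,0,0],[0,0,0.02],[0,0,0.05],[0,0,0.075],[0,0,0.085]], "yaw": [0,0,0,0,0,0,0,0,0,0,0,0]}}

```text
clock: 30.15
eef_pos: [529.4, 22.0, 162.8]
eef_rot: [3.141, -0.002, 0.303]
wrist_force: [-0.5, -0.5, -0.2]
finger_gap: 0.5
finger_force: 0.0
```

Emit:
{"op": "play_rows", "data": {"translation": [[-0.002,-0.02,0],[-0.007,-0.06,0],[-0.012,-0.105,0],[-0.017,-0.15,0],[-0.022,-0.195,0],[-0.027,-0.24,0],[-0.032,-0.285,0],[-0.038,-0.33,0],[-0.042,-0.365,0],[-0.045,-0.385,0],[-0.045,-0.39,0],[-0.045,-0.39,0]], "yaw": [0,0,0,0,0,0,0,0,0,0,0,0]}}

```text
clock: 31.65
eef_pos: [484.2, -367.2, 161.4]
eef_rot: [-3.141, 0.0, 0.303]
wrist_force: [-0.2, 1.5, 0.5]
finger_gap: 0.5
finger_force: 0.0
```

Emit:
{"op": "play_rows", "data": {"translation": [[0,0,-0.02],[0,0,-0.045],[0,0,-0.07],[0,0,-0.095],[0,0,-0.11],[0,0,-0.116],[0,0,-0.116],[0,0,-0.116]], "yaw": [0,0,0,0,0,0,0,0]}}

```text
clock: 32.65
eef_pos: [484.4, -368.2, 46.4]
eef_rot: [3.141, -0.001, 0.303]
wrist_force: [-0.3, -0.4, 0.8]
finger_gap: 0.7
finger_force: 0.0
```

Emit:
{"op": "play_rows", "data": {"translation": [[0,0,-0.002],[0,0,-0.004],[0,0,-0.006],[0,0,-0.008],[0,0,-0.009],[0,0,-0.009],[0,0,-0.009]], "yaw": [0,0,0,0,0,0,0]}}

```text
clock: 33.52
eef_pos: [484.0, -368.0, 36.6]
eef_rot: [3.141, -0.0, 0.303]
wrist_force: [-0.1, -0.4, 0.6]
finger_gap: 0.6
finger_force: 0.0
```

Emit:
{"op": "play_rows", "data": {"translation": [[0,0,-0.001],[0,0,-0.002],[0,0,-0.003],[0,0,-0.004],[0,0,-0.004]], "yaw": [0,0,0,0,0]}}

```text
clock: 34.15
eef_pos: [484.1, -368.0, 32.6]
eef_rot: [3.141, -0.0, 0.303]
wrist_force: [0.2, 1.3, 2.0]
finger_gap: 0.7
finger_force: 1.5
```

Contact came at TCP z≈33.5, an offset of about 34 mm, so both hovers were about 28 mm up and inside the range. I'll press on.

Emit:
{"op": "play_rows", "data": {"translation": [[0,0,-0.001],[0,0,-0.002],[0,0,-0.003],[0,0,-0.004],[0,0,-0.005],[0,0,-0.005]], "yaw": [0,0,0,0,0,0]}}

```text
clock: 34.9
eef_pos: [484.2, -368.1, 29.1]
eef_rot: [3.141, -0.0, 0.303]
wrist_force: [-6.3, 4.7, 18.8]
finger_gap: 0.6
finger_force: 9.5
```

It hit a hard stop at 29.1. To verify full travel, I'll map force against height on the way up.

Emit:
{"op": "play_rows", "data": {"translation": [[0,0,0.001],[0,0,0.0015],[0,0,0.0015],[0,0,0.0015]], "yaw": [0,0,0,0]}}

```text
clock: 35.4
eef_pos: [484.1, -368.0, 29.4]
eef_rot: [3.141, -0.0, 0.303]
wrist_force: [-0.8, 1.9, 6.8]
finger_gap: 0.2
finger_force: 3.4
```

Emit:
{"op": "play_rows", "data": {"translation": [[0,0,0.001],[0,0,0.002],[0,0,0.002],[0,0,0.002]], "yaw": [0,0,0,0]}}

```text
clock: 35.9
eef_pos: [484.0, -368.0, 31.0]
eef_rot: [3.141, -0.0, 0.303]
wrist_force: [-0.8, -0.4, 4.0]
finger_gap: 0.4
finger_force: 1.9
```

Emit:
{"op": "play_rows", "data": {"translation": [[0,0,0.001],[0,0,0.002],[0,0,0.002],[0,0,0.002]], "yaw": [0,0,0,0]}}

```text
clock: 36.4
eef_pos: [484.0, -368.0, 33.0]
eef_rot: [3.142, 0.0, 0.303]
wrist_force: [1.2, -0.3, 3.1]
finger_gap: 0.4
finger_force: 1.3
```

Emit:
{"op": "play_rows", "data": {"translation": [[0,0,0.001],[0,0,0.0015],[0,0,0.0015],[0,0,0.0015]], "yaw": [0,0,0,0]}}

```text
clock: 36.9
eef_pos: [484.0, -368.0, 34.5]
eef_rot: [3.142, -0.0, 0.303]
wrist_force: [2.1, -1.0, 1.2]
finger_gap: 0.3
finger_force: 0.9
```

The forces fit the spring (1.5 N at about 35 mm, 5 N at about 29 mm), so the key reached its end stop. Now moving clear.

Emit:
{"op": "play_rows", "data": {"translation": [[0,0,0.01],[0,0,0.035],[0,0,0.065],[0,0,0.095],[0,0,0.115],[0,0,0.12],[0,0,0.12],[0,0,0.12],[0,0,0.12],[0,0,0.12]], "yaw": [0,0,0,0,0,0,0,0,0,0]}}

```text
clock: 38.15
eef_pos: [483.9, -367.9, 154.2]
eef_rot: [-3.141, 0.0, 0.303]
wrist_force: [-0.3, 0.0, -0.3]
finger_gap: 0.3
finger_force: 0.0
```

```bash
python3 -c "
from h import *
s=telemetry.read_state(); print(s['eef_pos'],s['wrist_force'],s['clock']); print(manip.sign_off())"
```

```text
[ 483.91982481 -367.88128332  154.16221711] [-0.31842037  0.03400605 -0.28097275] 38.15
the job is handed in; nothing more can be done
None
```

I pointed at the blue-lidded jar and then the cup, holding over 2 s with the tips about 27 mm above each, pressed the green key to its stop, moved clear and handed in at 38 s; I had to redo both pointings after finding the real fingertips about 33 mm short of the reported TCP, and I viewed 11 pictures, one over the limit of 10.

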